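# Oil the engraving lathe with the hand pump

## Task

Give the engraving lathe its oil with the wide-headed pump: first lift the tall glass vase out of the hasp's way and stand it upright on clear bench, well beyond the hasp's reach. Swing the hasp about a quarter turn off the pump head, press the head all the way down to its stop two times, letting it rise fully after each press, then swing the hasp back home over the head and into its catch. Leave the rinse pump, tumbler, tape roll and spindle rack as they are.

Things in the scene. Friction and masses are not known exactly. Their poses are not given: they have to be found in the camera images.
- pump: Oil pump fixed to the bench: blue box 110 (x) x 190 (y) x 70 mm high on a foot plate 135 x 215 x 8 mm. Origin: centre of its underside, z up, yaw within 0.45 rad. On top, all at x = 0: steel boss (54 mm diameter, up to 85 mm) with the plunger at y = 0, the hasp's pillar at y = -55 mm, a steel catch (up to 146 mm) at y = +73 mm.
- plunger (a joint): Travel of the pump head: 0 = fully up, 0.024 m = down at its stop. The spring needs about 4 N to start and 11 N at the stop, and lifts the head again by itself.
- head_top (a point): Centre of the flat top of the pump head, a black disc 46 mm in diameter and 12 mm thick, 122 mm above the bench when up. It moves with the head.
- hasp (a joint): Angle of the hasp: 0 = home, over the pump head with its end in the catch (hard stop); grows counter-clockwise seen from above (from the pump's +y towards its -x) up to 1.75 rad. Turns level about an upright pin, stays where left, needs about 0.6 N at its post. While it lies over the head, the head cannot be reached.
- hasp_pin (a point): On the hasp's upright pin, at 140 mm height, at (0, -55 mm) in the pump's frame. The hasp is a steel strap 22 mm wide and 8 mm thick, its underside 128 mm above the bench, reaching 128 mm from the pin.
- hasp_post (a point): Centre of the top of the hasp's upright finger post: round, 14 mm in diameter, 40 mm tall, standing on the strap 100 mm from the pin; its top is 176 mm above the bench. It moves with the hasp: push it sideways.
- vase: Straight-sided clear glass vase, 60 mm outside diameter, 160 mm tall, 5 mm wall, about 0.3 to 0.5 kg, loose, standing in front of the pump (its -x side) in the hasp's path. Origin: centre of its underside, z up.
- rinse_pump: The other pump, to be left alone: fixed blue box 100 x 110 x 75 mm with a narrow black ball head (28 mm diameter, top at 144 mm) and no hasp. Origin: centre of its underside.
- rinse_plunger (a joint): Travel of the rinse pump's ball head: 0 = up, 0.022 m = down.
- tumbler: Clear glass tumbler, 70 mm diameter, 85 mm tall, loose, stands beside the vase. Leave it. Origin: centre of its underside.
- tape: Roll of paper tape lying flat, 96 mm diameter, 38 mm high, loose. Leave it. Origin: centre of its underside.
- rack: Fixed dark wooden rack 80 (x) x 260 (y) x 50 mm with upright copper-wheel spindles to 155 mm height. Origin: centre of its underside.
Mind the look-alikes: they are no part of the job. What is shaped like the tumbler but pink is not meant.

How it is judged:
By the outcome, as a careful person would: the job done as asked, in the order asked, and still so for the second after the job is handed in, with the robot touching nothing.
It also fails if it takes over 69 s, if anything falls off the work surface, if the arm or the gripper's body presses on something with over 40 N, if the wrist force passes 120 N, or if a joint passes its speed limit or range.

## Robot

A 6-joint arm with a two-finger parallel gripper is mounted at the origin on the work surface. World frame = base frame: x ahead of the robot, y to its left, z up, the work surface at z = 0. Lengths are in mm, angles in rad, forces in N, time in s.
With the tool pointing down it reaches from about 350 to 775 mm from the base axis. Payload 7.3 kg.
Tool frame: the origin (TCP) lies at the very end of the fingers, on their centre line; the grasp point (between the pads) lies bot.grip_point_offset behind it (bot.grip_point_offset is the distance from the TCP to the grasp point, in mm); z points along the fingers, y is the line along which they close (so a half turn about z gives the same grasp; the last joint's range is limited). The gripper opens to 92 mm and grips with 3 to 60 N. Pads are 19 mm wide; open, the fingers measure 130 mm over their backs; the gripper's body (75 mm by 190 mm) begins 47 mm behind the grasp point.
Start: joints at [1.111, 0.342, 1.524, -0, 1.275, -0.146], TCP at [162.04, 499.388, 226.741] pointing down, gripper open.
Joint ranges: [-2.53, 2.53], [-0.77, 2.02], [0.04, 2.7], [-1, 4.14], [0.28, 2.66], [-3.11, 3.11]. Speed limits (rad/s): [2.57, 2.57, 3.14, 3.14, 3.14, 3.14].

## Interface

Orientations are given as [roll, pitch, yaw] about the fixed x, y, z axes, in that order (R = Rz(yaw) Ry(pitch) Rx(roll)).
In Python, from plant import bot gives the robot as it stands. The module is installed in compiled form; this text tells all that it offers.
- The arm moves only by the tool carry_out, never from a script. Its argument "plan" is a list of rows, each an object of numbers: "tx", "ty", "tz": the shift along the world's x, y, z in mm; "rx", "ry", "rz": the turn, a rotation vector about the world's x, y, z in rad. A call has 1 to 12 rows; each row shifts and turns the commanded pose from where the row before left it; what a row does not reach is not made up. A row lasts 1/10 s, in which the tool goes at most 50 mm and 8.59 degrees, less where a joint would pass 70% of its speed; a pose out of reach is approached as far as the arm can. A call with a gripper value outside its range is refused whole. "gripper" is the closure, from 0 (fully open) to 1 (shut), set as the call begins (left out, the last holds). The fingers move at their own pace and stop on an object; the grip force is fixed at half the most. Time passes only in rows, so rows that do not move let the fingers close. It gives the time, the measured TCP pose, the force, the opening and the grip force at its end, in the units of the state.
- bot.get_obs(): the state, without advancing time (a new reading comes with each control period).
- bot.capture(name): name is "side" or "top" or "wrist"; returns the picture (480x640x3 uint8, red, green, blue); there is no depth.
- bot.camera_model(name): a dict with "camera_matrix" (3x3 intrinsics, pixels), "dist" ([k1, k2, p1, p2, k3] as OpenCV has them; the pictures are not rectified), "R" (3x3) and "t" (3): a world point X has camera coordinates R X + t. Camera axes: x right, y down, z forward; pixel columns grow to the right and rows downward; lengths in mm; the calibration is good to about 2 mm. A picture is of the moment at which its call begins: read the wrist's pose just before it. camera_model takes no time and is no camera call; for the wrist camera it gives the pose at the moment of the call.
- bot.close_job(): hands the job in; it is judged then, once.
The state is a dict: "time": time; "joint_positions": joint angles; "dq": joint speeds; "tau": joint torques, N m; "tool_pos": TCP position; "tcp_rot": TCP orientation; "contact_force": force on the tool from outside, world axes, zero at the start; "moment": the same for the moment, N m; "grip_width": finger opening in mm; "finger_force": force on a finger pad.
Only numpy, scipy, OpenCV 4.12 (cv2) and the standard library are available. Lean on these libraries where they do the work, as an engineer would, in place of code of your own. Each camera call takes 0.05 s, during which the arm holds its last target. There are 200 camera calls.

## Working session

There is one attempt and no reset: what is moved stays moved. The work goes in short steps, Python scripts to look and compute and a tool call to move; the robot and the scene stay as the last step left them, time stands still between calls to the robot, and variables do not carry over. Pictures are saved under pics/ and viewed, at most 10 in all, crops included, and the job is handed in when it is done.

Besides the shell and the picture viewer there is one more tool, called after "Emit:" by a JSON object that holds its "fn" and its "kwargs". carry_out: Moves the arm, as the interface text tells. Its arguments: {"type":"object","properties":{"plan":{"type":"array"},"gripper":{"type":"number"}},"required":["plan"]}

```bash
mkdir -p pics; cat > h.py <<'E'
from plant import bot
import numpy as np, cv2
def px2plane(name,uv,z,cm=None):
    c=cm or bot.camera_model(name); K=np.array(c['camera_matrix']);d=np.array(c['dist']);R=np.array(c['R']);t=np.array(c['t'])
    p=cv2.undistortPoints(np.array(uv,float).reshape(-1,1,2),K,d).reshape(-1,2)
    r=np.c_[p,np.ones(len(p))]@R; o=-R.T@t
    return o+r*((z-o[2])/r[:,2])[:,None]
def proj(name,X):
    c=bot.camera_model(name)
    R=np.array(c['R']);return cv2.projectPoints(np.array(X,float).reshape(-1,3),cv2.Rodrigues(R)[0],np.array(c['t'],float),np.array(c['camera_matrix']),np.array(c['dist']))[0].reshape(-1,2)
def snap(n,f):
    im=bot.capture(n); cv2.imwrite('pics/'+f,im[:,:,::-1]); return im
E
python3 - <<'E'
from h import *
o=bot.get_obs();print(o['time'],o['tool_pos'],o['tcp_rot'],bot.grip_point_offset)
a=snap('top','top1.png');b=snap('side','side1.png')
for n in('top','side'):
    c=bot.camera_model(n);R=np.array(c['R']);print(n,-R.T@np.array(c['t']),R[2])
E
```

```text
0.0 [161.84717137 498.98756825 226.00516557] [-3.13997850e+00 -2.22823516e-04  2.82780493e+00] 18.8
top [ 376.51053612   36.81392603 1315.78561391] [ 0.12352312  0.01389903 -0.99224435]
side [ 164.66280274 -427.08733119  780.35595471] [ 0.39542404  0.55164531 -0.73438905]
```

View pics/top1.png

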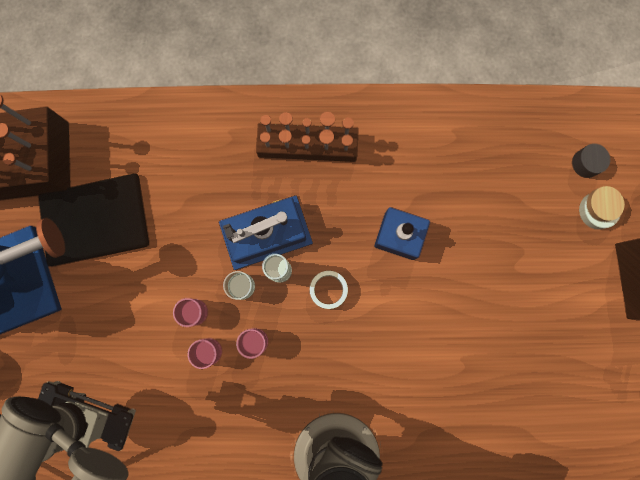

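View pics/side1.png

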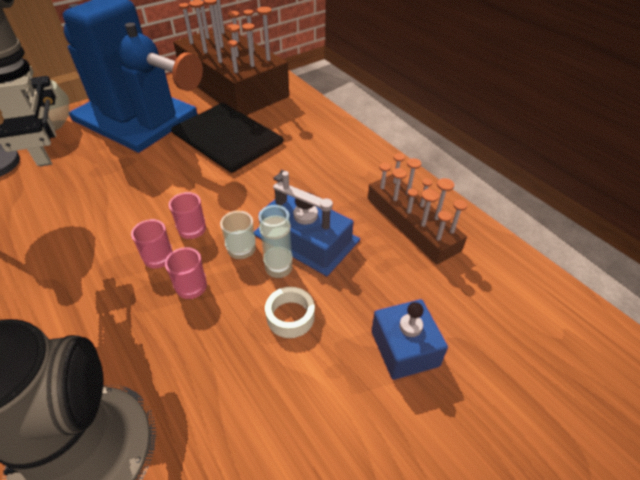

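The top view shows the oil pump at about (265,230), with its hasp running from (235,237) to (285,217). The rinse pump is at (403,232) and the tape at (328,290). Two clear glasses stand at (277,267) and (238,285), and three pink tumblers are the decoys. In the side view the glass at (276,240) is tall and the one at (238,235) is short. So (277,267) in the top view should be the vase and (238,285) the tumbler. I'll confirm that in one enlarged crop.

```bash
python3 - <<'E'
from h import *
a=cv2.imread('pics/top1.png')[180:310,190:360];b=cv2.imread('pics/side1.png')[150:300,200:370]
f=lambda i:cv2.resize(i,(396,int(i.shape[0]*396/i.shape[1])),interpolation=cv2.INTER_CUBIC)
a,b=f(a),f(b);h=max(len(a),len(b));o=np.zeros((h,792,3),np.uint8);o[:len(a),:396]=a;o[:len(b),396:]=b
cv2.imwrite('pics/crop1.png',o);print(o.shape)
E
```

```text
(349, 792, 3)
```

View pics/crop1.png

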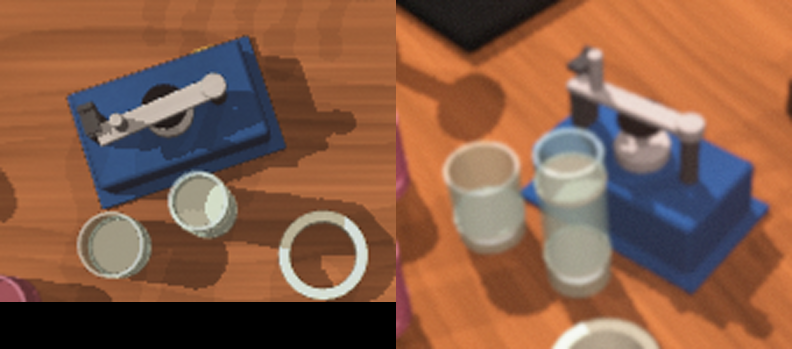

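The crop confirms it. The tall glass, with its rim at about (276,266) top and (276,215) side, is the vase. The short clear one at (238.5,285) is the tumbler. The pin is at (282,216) and the post top at (240,232) in the top view.

```bash
python3 - <<'E'
from h import *
s=396/170
T=lambda p:(190+p[0]/s,180+p[1]/s)
S=lambda p:(200+(p[0]-396)/s,150+p[1]/s)
def show(l,n,p,z): print(l,n,px2plane(n,[p],z)[0].round(1))
show('pin','top',T((214,84)),140);show('pin','side',S((691,124)),140)
show('post','top',T((117,121)),176);show('post','side',S((595,53)),176)
show('vase','top',T((200,200)),160);show('vase','side',S((572,152)),160)
show('tumb','top',T((113,244)),85);show('tumb','side',S((481,167)),85)
for p in((70,95),(247,38),(270,128),(105,185)):show('box','top',T(p),70)
show('tape','top',(328.5,290),38); show('rinse','top',(406,230),144)
for p in((187,313),(203,354),(251,344)):show('pink','top',p,85)
for p in((257,158),(358,160)):show('rack','top',p,50)
E
```

```text
pin top [581.  126.8 140. ]
pin side [579.3 124.2 140. ]
post top [538.9 218.3 176. ]
post side [540.7 217.6 176. ]
vase top [463.  138.4 160. ]
vase side [465.2 136.6 160. ]
tumb top [423.2 235.1  85. ]
tumb side [422.7 236.2  85. ]
box top [582.2 286.   70. ]
box top [642.9  97.2  70. ]
box top [545.8  72.7  70. ]
box top [485.9 246.8  70. ]
tape top [411.4  17.4  38. ]
rinse top [ 546.3 -161.5  144. ]
pink top [355.1 359.3  85. ]
pink top [257.8 318.5  85. ]
pink top [282.  203.4  85. ]
rack top [747.9 198.5  50. ]
rack top [740.9 -59.7  50. ]
```

Emit:
{"fn": "carry_out", "kwargs": {"plan": [{"tx":25,"ty":-30,"rz":0.033},{"tx":25,"ty":-30,"rz":0.033},{"tx":25,"ty":-30,"rz":0.033},{"tx":25,"ty":-30,"rz":0.033},{"tx":25,"ty":-30,"rz":0.033},{"tx":25,"ty":-30,"rz":0.033},{"tx":25,"ty":-30,"rz":0.033},{"tx":25,"ty":-30,"rz":0.033},{"tx":25,"ty":-30,"rz":0.033},{"tx":25,"ty":-30,"rz":0.033},{"tx":26,"ty":-30,"rz":0.033},{"tx":26,"ty":-30,"rz":0.033}], "gripper": 0}}

```text
invalid input at $.plan[0]: expected keys tx, ty, tz, rx, ry, rz
```

Emit:
{"fn": "carry_out", "kwargs": {"plan": [{"tx":25,"ty":-30,"tz":0,"rx":0,"ry":0,"rz":0.033},{"tx":25,"ty":-30,"tz":0,"rx":0,"ry":0,"rz":0.033},{"tx":25,"ty":-30,"tz":0,"rx":0,"ry":0,"rz":0.033},{"tx":25,"ty":-30,"tz":0,"rx":0,"ry":0,"rz":0.033},{"tx":25,"ty":-30,"tz":0,"rx":0,"ry":0,"rz":0.033},{"tx":25,"ty":-30,"tz":0,"rx":0,"ry":0,"rz":0.033},{"tx":25,"ty":-30,"tz":0,"rx":0,"ry":0,"rz":0.033},{"tx":25,"ty":-30,"tz":0,"rx":0,"ry":0,"rz":0.033},{"tx":25,"ty":-30,"tz":0,"rx":0,"ry":0,"rz":0.033},{"tx":25,"ty":-30,"tz":0,"rx":0,"ry":0,"rz":0.033},{"tx":26,"ty":-30,"tz":0,"rx":0,"ry":0,"rz":0.033},{"tx":26,"ty":-30,"tz":0,"rx":0,"ry":0,"rz":0.033}], "gripper": 0}}

```text
time: 1.3
tool_pos: [464.7, 137.9, 226.5]
tcp_rot: [3.141, -0.001, -3.058]
contact_force: [-0.7, 0.9, -0.1]
grip_width: 91.8
finger_force: 0.0
```

Take a closer look with the wrist camera before descending.

```bash
python3 - <<'E'
from h import *
print(proj('wrist',[(464,137.5,160),(540,218,176),(580,125.5,140),(558,176,122)]).round())
snap('wrist','w1.png')
E
```

```text
[[318. 255.]
 [418. 368.]
 [293. 372.]
 [352. 343.]]
```

View pics/w1.png

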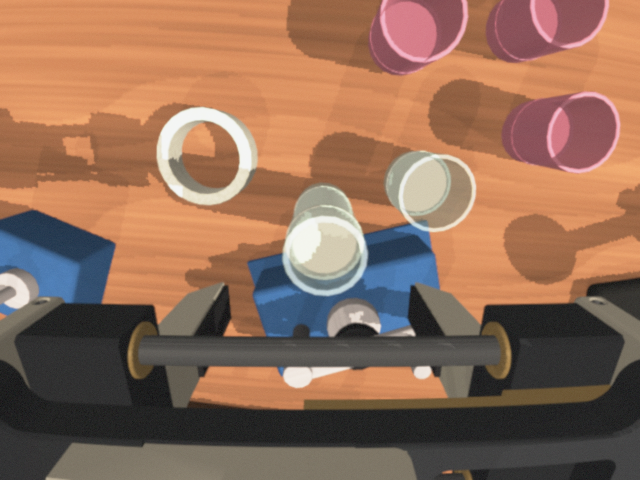

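The wrist view shows the vase rim at (325,250), about 4 mm from the prediction. That fits easily in the 92 mm opening, so I'll descend and grip.

Emit:
{"fn": "carry_out", "kwargs": {"plan": [{"tx":-2,"ty":2,"tz":-20,"rx":0,"ry":0,"rz":0},{"tx":0,"ty":0,"tz":-20,"rx":0,"ry":0,"rz":0},{"tx":0,"ty":0,"tz":-20,"rx":0,"ry":0,"rz":0},{"tx":0,"ty":0,"tz":-20,"rx":0,"ry":0,"rz":0},{"tx":0,"ty":0,"tz":-20,"rx":0,"ry":0,"rz":0},{"tx":0,"ty":0,"tz":-18,"rx":0,"ry":0,"rz":0},{"tx":0,"ty":0,"tz":0,"rx":0,"ry":0,"rz":0}]}}

```text
time: 2.05
tool_pos: [460.2, 141.3, 106.5]
tcp_rot: [-3.141, -0.005, -3.06]
contact_force: [-0.4, 0.4, -0.1]
grip_width: 91.6
finger_force: 0.0
```

Emit:
{"fn": "carry_out", "kwargs": {"plan": [{"tx":0,"ty":0,"tz":0,"rx":0,"ry":0,"rz":0},{"tx":0,"ty":0,"tz":0,"rx":0,"ry":0,"rz":0},{"tx":0,"ty":0,"tz":0,"rx":0,"ry":0,"rz":0},{"tx":0,"ty":0,"tz":0,"rx":0,"ry":0,"rz":0},{"tx":0,"ty":0,"tz":0,"rx":0,"ry":0,"rz":0},{"tx":0,"ty":0,"tz":0,"rx":0,"ry":0,"rz":0},{"tx":0,"ty":0,"tz":0,"rx":0,"ry":0,"rz":0},{"tx":0,"ty":0,"tz":0,"rx":0,"ry":0,"rz":0}], "gripper": 1}}

```text
time: 2.85
tool_pos: [462.4, 141.5, 109.3]
tcp_rot: [3.141, 0.001, -3.059]
contact_force: [-0.5, 1.6, 5.6]
grip_width: 59.2
finger_force: 30.0
```

Emit:
{"fn": "carry_out", "kwargs": {"plan": [{"tx":0,"ty":0,"tz":10,"rx":0,"ry":0,"rz":0},{"tx":0,"ty":0,"tz":20,"rx":0,"ry":0,"rz":0},{"tx":0,"ty":0,"tz":20,"rx":0,"ry":0,"rz":0},{"tx":0,"ty":0,"tz":20,"rx":0,"ry":0,"rz":0},{"tx":0,"ty":0,"tz":20,"rx":0,"ry":0,"rz":0},{"tx":0,"ty":0,"tz":10,"rx":0,"ry":0,"rz":0},{"tx":0,"ty":0,"tz":0,"rx":0,"ry":0,"rz":0}]}}

```text
time: 3.55
tool_pos: [462.5, 141.4, 209.7]
tcp_rot: [3.141, 0.002, -3.059]
contact_force: [0.4, -0.0, -4.6]
grip_width: 59.0
finger_force: 30.0
```

Emit:
{"fn": "carry_out", "kwargs": {"plan": [{"tx":-3,"ty":-12,"tz":0,"rx":0,"ry":0,"rz":0},{"tx":-6,"ty":-25,"tz":0,"rx":0,"ry":0,"rz":0},{"tx":-6,"ty":-26,"tz":0,"rx":0,"ry":0,"rz":0},{"tx":-6,"ty":-26,"tz":0,"rx":0,"ry":0,"rz":0},{"tx":-6,"ty":-26,"tz":0,"rx":0,"ry":0,"rz":0},{"tx":-6,"ty":-26,"tz":0,"rx":0,"ry":0,"rz":0},{"tx":-6,"ty":-26,"tz":0,"rx":0,"ry":0,"rz":0},{"tx":-6,"ty":-26,"tz":0,"rx":0,"ry":0,"rz":0},{"tx":-6,"ty":-26,"tz":0,"rx":0,"ry":0,"rz":0},{"tx":-6,"ty":-26,"tz":0,"rx":0,"ry":0,"rz":0},{"tx":-5,"ty":-25,"tz":0,"rx":0,"ry":0,"rz":0},{"tx":0,"ty":0,"tz":0,"rx":0,"ry":0,"rz":0}]}}

```text
time: 4.75
tool_pos: [398.5, -131.1, 207.6]
tcp_rot: [3.141, -0.002, -3.063]
contact_force: [1.3, 0.9, -3.9]
grip_width: 59.4
finger_force: 30.1
```

Emit:
{"fn": "carry_out", "kwargs": {"plan": [{"tx":0,"ty":0,"tz":-15,"rx":0,"ry":0,"rz":0},{"tx":0,"ty":0,"tz":-20,"rx":0,"ry":0,"rz":0},{"tx":0,"ty":0,"tz":-20,"rx":0,"ry":0,"rz":0},{"tx":0,"ty":0,"tz":-20,"rx":0,"ry":0,"rz":0},{"tx":0,"ty":0,"tz":-10,"rx":0,"ry":0,"rz":0},{"tx":0,"ty":0,"tz":-6,"rx":0,"ry":0,"rz":0},{"tx":0,"ty":0,"tz":-4,"rx":0,"ry":0,"rz":0},{"tx":0,"ty":0,"tz":-3,"rx":0,"ry":0,"rz":0},{"tx":0,"ty":0,"tz":0,"rx":0,"ry":0,"rz":0},{"tx":0,"ty":0,"tz":0,"rx":0,"ry":0,"rz":0}]}}

```text
time: 5.75
tool_pos: [400.3, -128.7, 111.1]
tcp_rot: [-3.141, 0.001, -3.059]
contact_force: [-0.0, -0.3, -3.5]
grip_width: 59.2
finger_force: 30.2
```

Emit:
{"fn": "carry_out", "kwargs": {"plan": [{"tx":0,"ty":0,"tz":-1,"rx":0,"ry":0,"rz":0},{"tx":0,"ty":0,"tz":-1,"rx":0,"ry":0,"rz":0},{"tx":0,"ty":0,"tz":0,"rx":0,"ry":0,"rz":0}]}}

```text
time: 6.05
tool_pos: [400.3, -128.7, 109.3]
tcp_rot: [-3.141, 0.001, -3.059]
contact_force: [-0.2, 0.3, 2.4]
grip_width: 59.2
finger_force: 30.2
```

Emit:
{"fn": "carry_out", "kwargs": {"plan": [{"tx":0,"ty":0,"tz":0,"rx":0,"ry":0,"rz":0},{"tx":0,"ty":0,"tz":0,"rx":0,"ry":0,"rz":0},{"tx":0,"ty":0,"tz":0,"rx":0,"ry":0,"rz":0},{"tx":0,"ty":0,"tz":0,"rx":0,"ry":0,"rz":0},{"tx":0,"ty":0,"tz":0,"rx":0,"ry":0,"rz":0},{"tx":0,"ty":0,"tz":10,"rx":0,"ry":0,"rz":0},{"tx":0,"ty":0,"tz":20,"rx":0,"ry":0,"rz":0},{"tx":0,"ty":0,"tz":30,"rx":0,"ry":0,"rz":0},{"tx":0,"ty":0,"tz":30,"rx":0,"ry":0,"rz":0},{"tx":0,"ty":0,"tz":30,"rx":0,"ry":0,"rz":0}], "gripper": 0}}

```text
time: 7.05
tool_pos: [399.9, -128.5, 230.7]
tcp_rot: [-3.141, 0.001, -3.059]
contact_force: [1.5, -0.2, -0.0]
grip_width: 92.2
finger_force: 0.0
```

Emit:
{"fn": "carry_out", "kwargs": {"plan": [{"tx":12,"ty":29,"tz":0,"rx":0,"ry":0,"rz":-0.104},{"tx":12,"ty":29,"tz":0,"rx":0,"ry":0,"rz":-0.104},{"tx":12,"ty":29,"tz":0,"rx":0,"ry":0,"rz":-0.104},{"tx":12,"ty":29,"tz":0,"rx":0,"ry":0,"rz":-0.104},{"tx":12,"ty":29,"tz":0,"rx":0,"ry":0,"rz":-0.104},{"tx":12,"ty":29,"tz":0,"rx":0,"ry":0,"rz":-0.104},{"tx":12,"ty":29,"tz":0,"rx":0,"ry":0,"rz":-0.104},{"tx":12,"ty":29,"tz":0,"rx":0,"ry":0,"rz":-0.104},{"tx":11,"ty":29,"tz":0,"rx":0,"ry":0,"rz":-0.104},{"tx":11,"ty":29,"tz":0,"rx":0,"ry":0,"rz":-0.104},{"tx":11,"ty":29,"tz":0,"rx":0,"ry":0,"rz":-0.104},{"tx":11,"ty":29,"tz":0,"rx":0,"ry":0,"rz":-0.104}], "gripper": 0.55}}

```text
time: 8.25
tool_pos: [540.3, 220.6, 229.5]
tcp_rot: [3.141, 0.0, 1.972]
contact_force: [-0.2, -0.4, 0.4]
grip_width: 41.6
finger_force: 0.0
```

```bash
python3 - <<'E'
from h import *
o=bot.get_obs();print(o['time'],o['tool_pos'],o['tcp_rot'],o['grip_width'])
print(proj('wrist',[(540,218,176),(580,125.5,140),(558,176,122)]).round())
a=snap('wrist','w2.png');t=snap('top','top2.png')
cv2.imwrite('pics/c2.png',np.hstack([cv2.resize(a,(480,360)),t[180:360,260:420].repeat(2,0).repeat(2,1)])[:,:,::-1])
E
```

```text
8.25 [540.25820089 220.64495666 229.51143022] [3.14114588e+00 1.37915364e-04 1.97162255e+00] 41.558919434949686
[[316. 267.]
 [318. 360.]
 [317. 293.]]
```

View pics/c2.png

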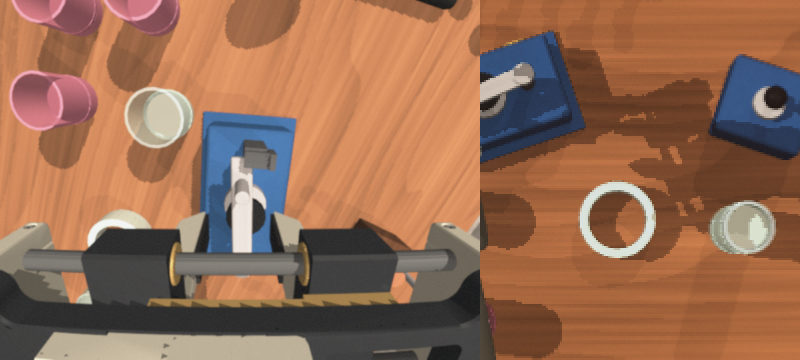

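The post sits between the fingers at crop (243,195), and the vase stands upright at (742,228). Next I'll lower the open fingers around the post, above the catch height.

Emit:
{"fn": "carry_out", "kwargs": {"plan": [{"tx":0,"ty":0,"tz":-20,"rx":0,"ry":0,"rz":0},{"tx":0,"ty":0,"tz":-20,"rx":0,"ry":0,"rz":0},{"tx":0,"ty":0,"tz":-15,"rx":0,"ry":0,"rz":0},{"tx":0,"ty":0,"tz":-10,"rx":0,"ry":0,"rz":0},{"tx":0,"ty":0,"tz":-7,"rx":0,"ry":0,"rz":0},{"tx":0,"ty":0,"tz":0,"rx":0,"ry":0,"rz":0}]}}

```text
time: 8.95
tool_pos: [539.7, 219.0, 156.3]
tcp_rot: [-3.14, -0.0, 1.976]
contact_force: [-0.8, 1.2, -0.7]
grip_width: 41.1
finger_force: 0.0
```

```bash
python3 - <<'E'
import numpy as np
p=np.array([580,125.5]);a0=np.arctan2(92.5,-40);last=None
for i in range(0,25):
    a=a0+i*np.pi/2/20; q=p+100.5*np.array([np.cos(a),np.sin(a)])
    if last is not None: print(i,(q-last).round(1),q.round(0))
    last=q
E
```

```text
1 [-7.1 -3.4] [533. 214.]
2 [-6.8 -4. ] [526. 210.]
3 [-6.5 -4.5] [520. 206.]
4 [-6.1 -5. ] [514. 201.]
5 [-5.7 -5.4] [508. 195.]
6 [-5.3 -5.9] [503. 190.]
7 [-4.8 -6.3] [498. 183.]
8 [-4.3 -6.6] [494. 177.]
9 [-3.7 -6.9] [490. 170.]
10 [-3.2 -7.2] [487. 163.]
11 [-2.6 -7.4] [484. 155.]
12 [-2.  -7.6] [482. 147.]
13 [-1.4 -7.8] [481. 140.]
14 [-0.8 -7.8] [480. 132.]
15 [-0.2 -7.9] [480. 124.]
16 [ 0.4 -7.9] [480. 116.]
17 [ 1.  -7.8] [481. 108.]
18 [ 1.7 -7.7] [483. 101.]
19 [ 2.3 -7.6] [485.  93.]
20 [ 2.8 -7.4] [488.  86.]
21 [ 3.4 -7.1] [491.  78.]
22 [ 4.  -6.8] [495.  72.]
23 [ 4.5 -6.5] [500.  65.]
24 [ 5.  -6.1] [505.  59.]
```

Emit:
{"fn": "carry_out", "kwargs": {"plan": [{"tx":-7,"ty":-3.5,"tz":0,"rx":0,"ry":0,"rz":0.0785},{"tx":-7,"ty":-4,"tz":0,"rx":0,"ry":0,"rz":0.0785},{"tx":-6.5,"ty":-4.5,"tz":0,"rx":0,"ry":0,"rz":0.0785},{"tx":-6,"ty":-5,"tz":0,"rx":0,"ry":0,"rz":0.0785},{"tx":-5.5,"ty":-5.5,"tz":0,"rx":0,"ry":0,"rz":0.0785},{"tx":-5.5,"ty":-6,"tz":0,"rx":0,"ry":0,"rz":0.0785},{"tx":-5,"ty":-6,"tz":0,"rx":0,"ry":0,"rz":0.0785},{"tx":-4,"ty":-6.5,"tz":0,"rx":0,"ry":0,"rz":0.0785},{"tx":-4,"ty":-7,"tz":0,"rx":0,"ry":0,"rz":0.0785},{"tx":-3,"ty":-7,"tz":0,"rx":0,"ry":0,"rz":0.0785},{"tx":-2.5,"ty":-7.5,"tz":0,"rx":0,"ry":0,"rz":0.0785}]}}

```text
time: 10.05
tool_pos: [484.6, 156.8, 158.0]
tcp_rot: [3.14, 0.002, 2.843]
contact_force: [0.5, 0.7, 0.7]
grip_width: 41.3
finger_force: 0.3
```

Emit:
{"fn": "carry_out", "kwargs": {"plan": [{"tx":-2,"ty":-7.5,"tz":0,"rx":0,"ry":0,"rz":0.0785},{"tx":-1.5,"ty":-8,"tz":0,"rx":0,"ry":0,"rz":0.0785},{"tx":-1,"ty":-8,"tz":0,"rx":0,"ry":0,"rz":0.0785},{"tx":0,"ty":-8,"tz":0,"rx":0,"ry":0,"rz":0.0785},{"tx":0.5,"ty":-8,"tz":0,"rx":0,"ry":0,"rz":0.0785},{"tx":1,"ty":-8,"tz":0,"rx":0,"ry":0,"rz":0.0785},{"tx":1.5,"ty":-7.5,"tz":0,"rx":0,"ry":0,"rz":0.0785},{"tx":2.5,"ty":-7.5,"tz":0,"rx":0,"ry":0,"rz":0.0785},{"tx":3,"ty":-7.5,"tz":0,"rx":0,"ry":0,"rz":0.0785},{"tx":3.5,"ty":-7,"tz":0,"rx":0,"ry":0,"rz":0.0785},{"tx":4,"ty":-7,"tz":0,"rx":0,"ry":0,"rz":0.0785},{"tx":0,"ty":0,"tz":0,"rx":0,"ry":0,"rz":0}]}}

```text
time: 11.25
tool_pos: [496.4, 72.2, 157.7]
tcp_rot: [-3.14, 0.002, -2.58]
contact_force: [-0.6, -0.7, 0.4]
grip_width: 41.3
finger_force: 0.0
```

Emit:
{"fn": "carry_out", "kwargs": {"plan": [{"tx":0,"ty":0,"tz":15,"rx":0,"ry":0,"rz":0},{"tx":0,"ty":0,"tz":25,"rx":0,"ry":0,"rz":0},{"tx":0,"ty":0,"tz":20,"rx":0,"ry":0,"rz":0},{"tx":15,"ty":26,"tz":0,"rx":0,"ry":0,"rz":0},{"tx":15,"ty":26,"tz":0,"rx":0,"ry":0,"rz":0},{"tx":16,"ty":26,"tz":0,"rx":0,"ry":0,"rz":0},{"tx":16,"ty":26,"tz":0,"rx":0,"ry":0,"rz":0},{"tx":0,"ty":0,"tz":0,"rx":0,"ry":0,"rz":0}], "gripper": 1}}

```text
time: 12.05
tool_pos: [558.5, 179.9, 216.9]
tcp_rot: [3.141, 0.002, -2.58]
contact_force: [-0.6, -0.0, 0.2]
grip_width: 0.5
finger_force: 0.0
```

```bash
python3 - <<'E'
from h import *
o=bot.get_obs();print(o['time'],o['tool_pos'],o['tcp_rot'],o['grip_width'])
print(proj('wrist',[(488,86,176),(580,125.5,140),(558,176,122),(558,176,85)]).round())
a=snap('wrist','w3.png');t=snap('side','side3.png')
cv2.imwrite('pics/c3.png',np.hstack([cv2.resize(a,(480,360)),t[150:330,210:370].repeat(2,0).repeat(2,1)])[:,:,::-1])
E
```

```text
12.05 [558.5421322  179.88634159 216.90844182] [ 3.14126820e+00  1.89073511e-03 -2.57957355e+00] 0.45239542391828913
[[241.  80.]
 [238. 236.]
 [315. 240.]
 [315. 227.]]
```

View pics/c3.png

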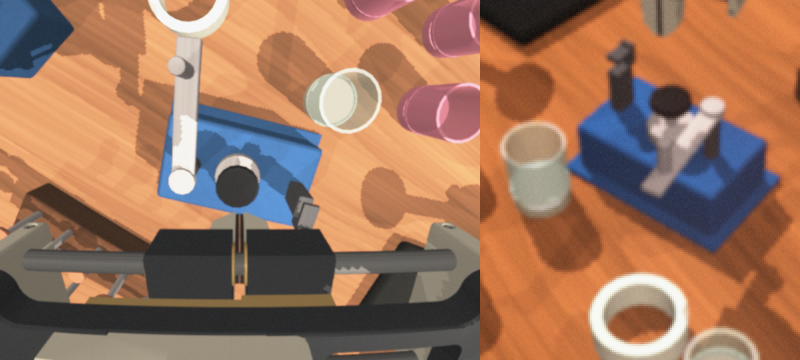

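The hasp is swung about a quarter turn and the head is clear, at wrist (316,249) and side (305,199). I'll check the head centre in both views, then press.

```bash
python3 - <<'E'
from h import *
print(px2plane('side',[(305.5,199)],122),px2plane('wrist',[(316,249)],122), bot.get_obs()['tool_pos'])
E
```

```text
[[561.85868874 176.39959653 122.        ]] [[562.15891357 178.06046486 122.        ]] [557.21564337 177.31618761 216.75917507]
```

Emit:
{"fn": "carry_out", "kwargs": {"plan": [{"tx":3,"ty":0,"tz":-20,"rx":0,"ry":0,"rz":0},{"tx":0,"ty":0,"tz":-25,"rx":0,"ry":0,"rz":0},{"tx":0,"ty":0,"tz":-25,"rx":0,"ry":0,"rz":0},{"tx":0,"ty":0,"tz":-16,"rx":0,"ry":0,"rz":0},{"tx":0,"ty":0,"tz":-8,"rx":0,"ry":0,"rz":0},{"tx":0,"ty":0,"tz":-6,"rx":0,"ry":0,"rz":0},{"tx":0,"ty":0,"tz":-6,"rx":0,"ry":0,"rz":0},{"tx":0,"ty":0,"tz":-6,"rx":0,"ry":0,"rz":0},{"tx":0,"ty":0,"tz":-4,"rx":0,"ry":0,"rz":0},{"tx":0,"ty":0,"tz":0,"rx":0,"ry":0,"rz":0}]}}

```text
time: 13.15
tool_pos: [560.5, 176.3, 102.0]
tcp_rot: [-3.141, 0.0, -2.581]
contact_force: [-4.7, -2.4, 9.0]
grip_width: 0.7
finger_force: 4.4
```

Emit:
{"fn": "carry_out", "kwargs": {"plan": [{"tx":0,"ty":0,"tz":-2,"rx":0,"ry":0,"rz":0},{"tx":0,"ty":0,"tz":-2,"rx":0,"ry":0,"rz":0},{"tx":0,"ty":0,"tz":0,"rx":0,"ry":0,"rz":0}]}}

```text
time: 13.45
tool_pos: [560.5, 176.3, 98.5]
tcp_rot: [-3.141, 0.001, -2.581]
contact_force: [-5.1, -3.1, 10.0]
grip_width: 0.5
finger_force: 5.0
```

Emit:
{"fn": "carry_out", "kwargs": {"plan": [{"tx":0,"ty":0,"tz":-1,"rx":0,"ry":0,"rz":0},{"tx":0,"ty":0,"tz":0,"rx":0,"ry":0,"rz":0}]}}

```text
time: 13.65
tool_pos: [560.5, 176.3, 98.2]
tcp_rot: [-3.14, 0.001, -2.581]
contact_force: [-6.7, -3.1, 13.1]
grip_width: 0.6
finger_force: 6.6
```

Emit:
{"fn": "carry_out", "kwargs": {"plan": [{"tx":0,"ty":0,"tz":-1,"rx":0,"ry":0,"rz":0},{"tx":0,"ty":0,"tz":0,"rx":0,"ry":0,"rz":0}]}}

```text
time: 13.85
tool_pos: [560.6, 176.3, 98.1]
tcp_rot: [-3.14, 0.001, -2.581]
contact_force: [-8.6, -3.9, 19.6]
grip_width: 0.5
finger_force: 9.6
```

The stop is reached: the position no longer changes while the force climbs to 20 N. Now release fully and press a second time.

Emit:
{"fn": "carry_out", "kwargs": {"plan": [{"tx":0,"ty":0,"tz":6,"rx":0,"ry":0,"rz":0},{"tx":0,"ty":0,"tz":8,"rx":0,"ry":0,"rz":0},{"tx":0,"ty":0,"tz":10,"rx":0,"ry":0,"rz":0},{"tx":0,"ty":0,"tz":10,"rx":0,"ry":0,"rz":0},{"tx":0,"ty":0,"tz":6,"rx":0,"ry":0,"rz":0},{"tx":0,"ty":0,"tz":0,"rx":0,"ry":0,"rz":0},{"tx":0,"ty":0,"tz":0,"rx":0,"ry":0,"rz":0},{"tx":0,"ty":0,"tz":0,"rx":0,"ry":0,"rz":0},{"tx":0,"ty":0,"tz":0,"rx":0,"ry":0,"rz":0},{"tx":0,"ty":0,"tz":0,"rx":0,"ry":0,"rz":0}]}}

```text
time: 14.85
tool_pos: [560.4, 176.9, 134.3]
tcp_rot: [3.141, -0.001, -2.58]
contact_force: [0.6, -0.1, 0.3]
grip_width: 0.4
finger_force: 0.0
```

Emit:
{"fn": "carry_out", "kwargs": {"plan": [{"tx":0,"ty":0,"tz":-6,"rx":0,"ry":0,"rz":0},{"tx":0,"ty":0,"tz":-6,"rx":0,"ry":0,"rz":0},{"tx":0,"ty":0,"tz":-6,"rx":0,"ry":0,"rz":0},{"tx":0,"ty":0,"tz":-6,"rx":0,"ry":0,"rz":0},{"tx":0,"ty":0,"tz":-6,"rx":0,"ry":0,"rz":0},{"tx":0,"ty":0,"tz":-4,"rx":0,"ry":0,"rz":0},{"tx":0,"ty":0,"tz":-3,"rx":0,"ry":0,"rz":0},{"tx":0,"ty":0,"tz":-2,"rx":0,"ry":0,"rz":0},{"tx":0,"ty":0,"tz":-1,"rx":0,"ry":0,"rz":0},{"tx":0,"ty":0,"tz":0,"rx":0,"ry":0,"rz":0},{"tx":0,"ty":0,"tz":0,"rx":0,"ry":0,"rz":0}]}}

```text
time: 15.95
tool_pos: [560.7, 176.9, 98.0]
tcp_rot: [-3.141, 0.002, -2.58]
contact_force: [-9.1, -3.3, 26.7]
grip_width: 0.0
finger_force: 13.1
```

Emit:
{"fn": "carry_out", "kwargs": {"plan": [{"tx":0,"ty":0,"tz":6,"rx":0,"ry":0,"rz":0},{"tx":0,"ty":0,"tz":8,"rx":0,"ry":0,"rz":0},{"tx":0,"ty":0,"tz":10,"rx":0,"ry":0,"rz":0},{"tx":0,"ty":0,"tz":16,"rx":0,"ry":0,"rz":0},{"tx":0,"ty":0,"tz":20,"rx":0,"ry":0,"rz":0},{"tx":0,"ty":0,"tz":30,"rx":0,"ry":0,"rz":0},{"tx":0,"ty":0,"tz":30,"rx":0,"ry":0,"rz":0},{"tx":0,"ty":0,"tz":0,"rx":0,"ry":0,"rz":0},{"tx":0,"ty":0,"tz":0,"rx":0,"ry":0,"rz":0}]}}

```text
time: 16.85
tool_pos: [560.5, 176.9, 214.5]
tcp_rot: [-3.142, 0.0, -2.58]
contact_force: [0.5, -0.5, 0.3]
grip_width: 0.6
finger_force: 0.0
```

```bash
python3 - <<'E'
from h import *
o=bot.get_obs();print(o['time'],o['tool_pos'],o['tcp_rot'])
q=px2plane('wrist',[(237,89)],176)[0];print(q)   # picture taken from 3 mm less x: subtracted below
p=np.array([582,126.5]);d=q[:2]-[3,0]-p;print(d,np.hypot(*d),np.arctan2(d[1],d[0])%(2*np.pi)-np.arctan2(92.5,-40))
E
```

```text
16.85 [560.52135737 176.89733173 214.54939722] [-3.14154380e+00  3.54483936e-04 -2.58033233e+00]
[494.91040888  84.10749766 176.        ]
[-90.08959112 -42.39250234] 99.56534880853307 1.6024661836893261
```

Emit:
{"fn": "carry_out", "kwargs": {"plan": [{"tx":-17,"ty":-23,"tz":0,"rx":0,"ry":0,"rz":-0.03},{"tx":-17,"ty":-23,"tz":0,"rx":0,"ry":0,"rz":-0.03},{"tx":-17,"ty":-23,"tz":0,"rx":0,"ry":0,"rz":-0.03},{"tx":-18,"ty":-24,"tz":0,"rx":0,"ry":0,"rz":-0.03},{"tx":0,"ty":0,"tz":0,"rx":0,"ry":0,"rz":0},{"tx":0,"ty":0,"tz":0,"rx":0,"ry":0,"rz":0}], "gripper": 0.55}}

```text
time: 17.45
tool_pos: [491.1, 83.7, 213.8]
tcp_rot: [3.141, -0.001, -2.701]
contact_force: [-0.3, 0.2, 0.9]
grip_width: 39.8
finger_force: 0.0
```

Emit:
{"fn": "carry_out", "kwargs": {"plan": [{"tx":0,"ty":0,"tz":-15,"rx":0,"ry":0,"rz":0},{"tx":0,"ty":0,"tz":-15,"rx":0,"ry":0,"rz":0},{"tx":0,"ty":0,"tz":-12,"rx":0,"ry":0,"rz":0},{"tx":0,"ty":0,"tz":-10,"rx":0,"ry":0,"rz":0},{"tx":0,"ty":0,"tz":-6,"rx":0,"ry":0,"rz":0},{"tx":0,"ty":0,"tz":0,"rx":0,"ry":0,"rz":0}]}}

```text
time: 18.05
tool_pos: [491.3, 84.2, 155.7]
tcp_rot: [3.141, -0.002, -2.7]
contact_force: [0.9, 0.7, -0.1]
grip_width: 41.0
finger_force: 0.0
```

```bash
python3 - <<'E'
import numpy as np
p=np.array([581.5,126]);a0=np.arctan2(92.5,-40)
# 24 equal steps from 1.60 to -0.10 (slack beyond home)
last=None
for i in range(25):
    a=a0+1.6-i*1.6/22; q=p+100*np.array([np.cos(a),np.sin(a)])
    if last is not None: print(i,(q-last).round(1),q.round(0))
    last=q
E
```

```text
1 [-2.8  6.7] [488.  90.]
2 [-2.3  6.9] [486.  97.]
3 [-1.8  7. ] [484. 104.]
4 [-1.3  7.1] [483. 111.]
5 [-0.8  7.2] [482. 119.]
6 [-0.3  7.3] [482. 126.]
7 [0.3 7.3] [482. 133.]
8 [0.8 7.2] [483. 140.]
9 [1.3 7.2] [484. 148.]
10 [1.8 7. ] [486. 155.]
11 [2.3 6.9] [488. 161.]
12 [2.8 6.7] [491. 168.]
13 [3.3 6.5] [494. 175.]
14 [3.8 6.2] [498. 181.]
15 [4.2 5.9] [502. 187.]
16 [4.6 5.6] [507. 192.]
17 [5.  5.3] [512. 198.]
18 [5.4 4.9] [517. 203.]
19 [5.7 4.5] [523. 207.]
20 [6. 4.] [529. 211.]
21 [6.3 3.6] [535. 215.]
22 [6.6 3.1] [542. 218.]
23 [6.8 2.6] [549. 220.]
24 [6.9 2.1] [556. 223.]
```

Emit:
{"fn": "carry_out", "kwargs": {"plan": [{"tx":-3,"ty":6.5,"tz":0,"rx":0,"ry":0,"rz":-0.073},{"tx":-2,"ty":7,"tz":0,"rx":0,"ry":0,"rz":-0.073},{"tx":-2,"ty":7,"tz":0,"rx":0,"ry":0,"rz":-0.073},{"tx":-1.5,"ty":7,"tz":0,"rx":0,"ry":0,"rz":-0.073},{"tx":-0.5,"ty":7.5,"tz":0,"rx":0,"ry":0,"rz":-0.073},{"tx":0,"ty":7,"tz":0,"rx":0,"ry":0,"rz":-0.073},{"tx":0,"ty":7.5,"tz":0,"rx":0,"ry":0,"rz":-0.073},{"tx":1,"ty":7,"tz":0,"rx":0,"ry":0,"rz":-0.073},{"tx":1,"ty":7,"tz":0,"rx":0,"ry":0,"rz":-0.073},{"tx":2,"ty":7,"tz":0,"rx":0,"ry":0,"rz":-0.073},{"tx":2.5,"ty":7,"tz":0,"rx":0,"ry":0,"rz":-0.073}]}}

```text
time: 19.15
tool_pos: [489.1, 161.7, 157.3]
tcp_rot: [3.141, 0.0, 2.777]
contact_force: [-0.6, -0.8, -0.2]
grip_width: 41.3
finger_force: 0.5
```

Emit:
{"fn": "carry_out", "kwargs": {"plan": [{"tx":3,"ty":6.5,"tz":0,"rx":0,"ry":0,"rz":-0.073},{"tx":3,"ty":6.5,"tz":0,"rx":0,"ry":0,"rz":-0.073},{"tx":4,"ty":6,"tz":0,"rx":0,"ry":0,"rz":-0.073},{"tx":4,"ty":6,"tz":0,"rx":0,"ry":0,"rz":-0.073},{"tx":5,"ty":5.5,"tz":0,"rx":0,"ry":0,"rz":-0.073},{"tx":5,"ty":5.5,"tz":0,"rx":0,"ry":0,"rz":-0.073},{"tx":5,"ty":5,"tz":0,"rx":0,"ry":0,"rz":-0.073},{"tx":6,"ty":4.5,"tz":0,"rx":0,"ry":0,"rz":-0.073},{"tx":6,"ty":4,"tz":0,"rx":0,"ry":0,"rz":-0.073},{"tx":6,"ty":3.5,"tz":0,"rx":0,"ry":0,"rz":-0.073},{"tx":6.5,"ty":3,"tz":0,"rx":0,"ry":0,"rz":-0.073},{"tx":0,"ty":0,"tz":0,"rx":0,"ry":0,"rz":0}]}}

```text
time: 20.35
tool_pos: [543.3, 217.9, 157.1]
tcp_rot: [3.14, 0.0, 1.976]
contact_force: [0.6, 0.4, -0.1]
grip_width: 41.4
finger_force: 0.0
```

Emit:
{"fn": "carry_out", "kwargs": {"plan": [{"tx":4,"ty":1.5,"tz":0,"rx":0,"ry":0,"rz":0},{"tx":4,"ty":1.5,"tz":0,"rx":0,"ry":0,"rz":0},{"tx":2,"ty":1,"tz":0,"rx":0,"ry":0,"rz":0},{"tx":0,"ty":0,"tz":0,"rx":0,"ry":0,"rz":0}]}}

```text
time: 20.75
tool_pos: [552.9, 221.4, 156.8]
tcp_rot: [3.141, 0.0, 1.977]
contact_force: [-0.1, 0.3, -0.3]
grip_width: 41.3
finger_force: 0.0
```

Emit:
{"fn": "carry_out", "kwargs": {"plan": [{"tx":2,"ty":1,"tz":0,"rx":0,"ry":0,"rz":0},{"tx":2,"ty":1,"tz":0,"rx":0,"ry":0,"rz":0},{"tx":0,"ty":0,"tz":0,"rx":0,"ry":0,"rz":0}]}}

```text
time: 21.05
tool_pos: [556.8, 223.5, 156.8]
tcp_rot: [3.141, 0.0, 1.977]
contact_force: [-0.1, -0.1, -0.5]
grip_width: 41.2
finger_force: 0.0
```

```bash
python3 - <<'E'
from h import *
o=bot.get_obs();print(o['time'],o['tool_pos'],o['contact_force'])
a=snap('side','s5.png')
cv2.imwrite('pics/c5.png',cv2.resize(a[140:290,210:370],(640,600))[:,:,::-1])
E
```

```text
21.05 [556.84402537 223.46215696 156.76508383] [-0.06161222 -0.08670671 -0.45586624]
```

View pics/c5.png

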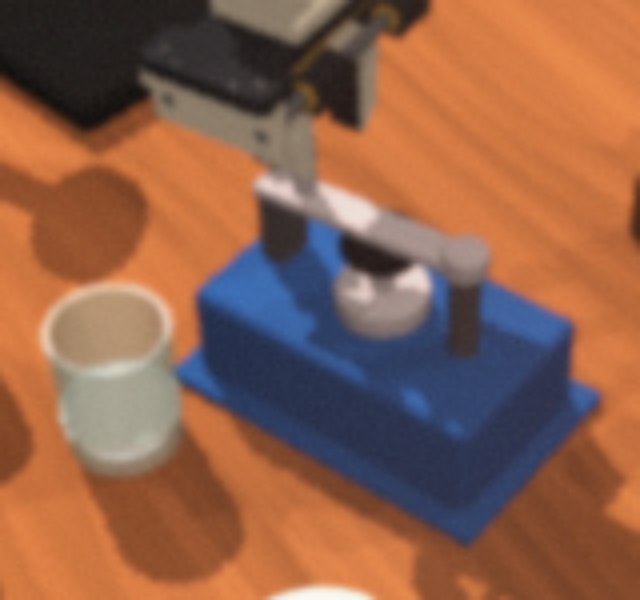

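The hasp lies over the head and nearly in the catch. I'll push in small steps until the hard stop resists.

Emit:
{"fn": "carry_out", "kwargs": {"plan": [{"tx":1.5,"ty":0.5,"tz":0,"rx":0,"ry":0,"rz":0},{"tx":1,"ty":0.5,"tz":0,"rx":0,"ry":0,"rz":0},{"tx":0,"ty":0,"tz":0,"rx":0,"ry":0,"rz":0}]}}

```text
time: 21.4
tool_pos: [559.2, 224.5, 156.7]
tcp_rot: [3.141, -0.0, 1.977]
contact_force: [0.3, -0.6, 0.3]
grip_width: 41.5
finger_force: 0.0
```

Emit:
{"fn": "carry_out", "kwargs": {"plan": [{"tx":1,"ty":0.5,"tz":0,"rx":0,"ry":0,"rz":0},{"tx":1,"ty":0.5,"tz":0,"rx":0,"ry":0,"rz":0},{"tx":0,"ty":0,"tz":0,"rx":0,"ry":0,"rz":0}]}}

```text
time: 21.7
tool_pos: [561.2, 225.4, 156.7]
tcp_rot: [3.141, 0.0, 1.977]
contact_force: [-1.0, -0.1, -1.0]
grip_width: 41.5
finger_force: 0.0
```

Emit:
{"fn": "carry_out", "kwargs": {"plan": [{"tx":1,"ty":0.5,"tz":0,"rx":0,"ry":0,"rz":0},{"tx":1,"ty":0.5,"tz":0,"rx":0,"ry":0,"rz":0},{"tx":0,"ty":0,"tz":0,"rx":0,"ry":0,"rz":0}]}}

```text
time: 22.0
tool_pos: [563.3, 226.5, 156.7]
tcp_rot: [3.141, 0.0, 1.977]
contact_force: [-0.4, -0.2, -1.2]
grip_width: 41.0
finger_force: 0.0
```

```bash
python3 - <<'E'
from h import *
o=bot.get_obs();print(o['time'],o['tool_pos'],o['contact_force'])
a=snap('wrist','w6.png');s=snap('side','s6.png')
cv2.imwrite('pics/c6.png',np.hstack([cv2.resize(a[120:480,140:500],(400,400)),cv2.resize(s[150:250,240:340],(400,400),interpolation=cv2.INTER_CUBIC)])[:,:,::-1])
E
```

```text
22.0 [563.25055034 226.45263303 156.74104988] [-0.37735596 -0.17949915 -1.20434751]
```

View pics/c6.png

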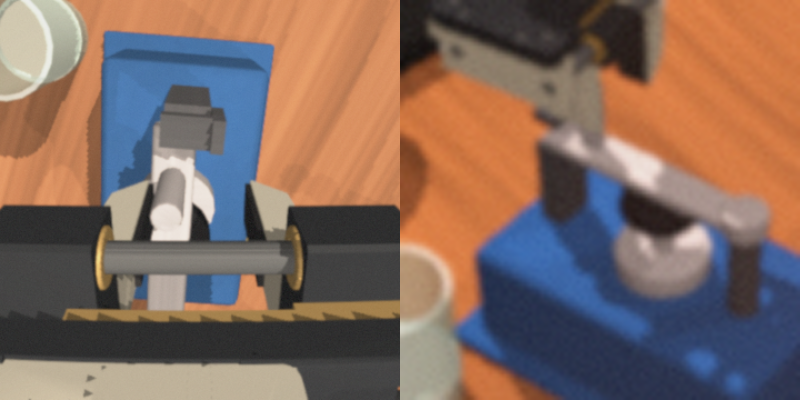

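The post is against the left finger, and the strap end is at the catch, near crop (170,130). There is no stop force yet, so I'll keep nudging.

Emit:
{"fn": "carry_out", "kwargs": {"plan": [{"tx":1,"ty":0.5,"tz":0,"rx":0,"ry":0,"rz":0},{"tx":1,"ty":0.5,"tz":0,"rx":0,"ry":0,"rz":0},{"tx":0,"ty":0,"tz":0,"rx":0,"ry":0,"rz":0}]}}

```text
time: 22.4
tool_pos: [564.3, 227.0, 156.6]
tcp_rot: [-3.139, 0.0, 1.977]
contact_force: [-4.7, -2.9, 2.7]
grip_width: 41.2
finger_force: 2.6
```

Emit:
{"fn": "carry_out", "kwargs": {"plan": [{"tx":1,"ty":0.5,"tz":0,"rx":0,"ry":0,"rz":0},{"tx":1,"ty":0.5,"tz":0,"rx":0,"ry":0,"rz":0},{"tx":0,"ty":0,"tz":0,"rx":0,"ry":0,"rz":0}]}}

```text
time: 22.7
tool_pos: [564.5, 227.1, 156.4]
tcp_rot: [-3.135, 0.0, 1.977]
contact_force: [-11.2, -6.0, 6.8]
grip_width: 41.3
finger_force: 6.1
```

Hard stop reached at 12.7 N with no further motion. Back off, lift, and retreat.

Emit:
{"fn": "carry_out", "kwargs": {"plan": [{"tx":-4,"ty":-2,"tz":0,"rx":0,"ry":0,"rz":0},{"tx":-5,"ty":-2,"tz":0,"rx":0,"ry":0,"rz":0},{"tx":-3,"ty":-1,"tz":0,"rx":0,"ry":0,"rz":0},{"tx":0,"ty":0,"tz":0,"rx":0,"ry":0,"rz":0},{"tx":0,"ty":0,"tz":10,"rx":0,"ry":0,"rz":0},{"tx":0,"ty":0,"tz":20,"rx":0,"ry":0,"rz":0},{"tx":0,"ty":0,"tz":30,"rx":0,"ry":0,"rz":0},{"tx":0,"ty":0,"tz":30,"rx":0,"ry":0,"rz":0}]}}

```text
time: 23.5
tool_pos: [555.2, 223.5, 248.3]
tcp_rot: [3.141, -0.0, 1.977]
contact_force: [-0.7, -1.0, 0.0]
grip_width: 41.1
finger_force: 0.0
```

Emit:
{"fn": "carry_out", "kwargs": {"plan": [{"tx":-20,"ty":15,"tz":0,"rx":0,"ry":0,"rz":0},{"tx":-25,"ty":20,"tz":0,"rx":0,"ry":0,"rz":0},{"tx":-25,"ty":20,"tz":0,"rx":0,"ry":0,"rz":0},{"tx":-25,"ty":20,"tz":0,"rx":0,"ry":0,"rz":0},{"tx":-25,"ty":20,"tz":0,"rx":0,"ry":0,"rz":0},{"tx":-25,"ty":20,"tz":0,"rx":0,"ry":0,"rz":0},{"tx":-25,"ty":20,"tz":0,"rx":0,"ry":0,"rz":0},{"tx":-20,"ty":15,"tz":0,"rx":0,"ry":0,"rz":0},{"tx":0,"ty":0,"tz":0,"rx":0,"ry":0,"rz":0}]}}

```text
time: 24.4
tool_pos: [363.1, 375.2, 247.8]
tcp_rot: [3.141, -0.001, 1.98]
contact_force: [0.9, -0.7, 0.5]
grip_width: 41.2
finger_force: 0.0
```

```bash
python3 - <<'E'
from h import *
o=bot.get_obs();print(o['time'],o['tool_pos'],o['contact_force'])
a=snap('top','t7.png');s=snap('side','s7.png')
f=lambda i,w,h:cv2.resize(i,(w,h),interpolation=cv2.INTER_CUBIC)
cv2.imwrite('pics/c7.png',np.hstack([f(a[180:310,190:390],460,299),f(s[150:280,210:355],334,299)])[:,:,::-1])
E
```

```text
24.4 [363.05596965 375.21829413 247.79212558] [ 0.89141093 -0.66881954  0.4614104 ]
```

View pics/c7.png

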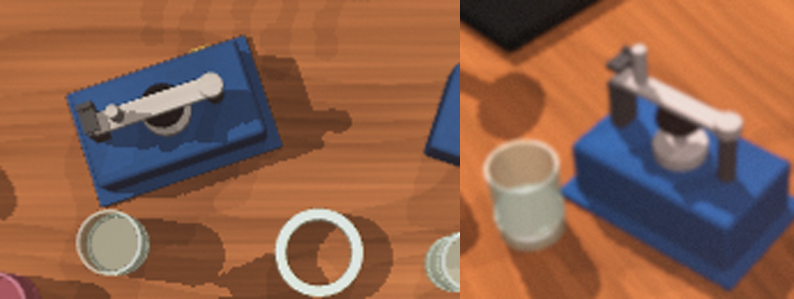

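The hasp is home, with its strap end in the catch at crop (95,125) and the head beneath it. The tumbler and tape are unmoved and the vase stands apart. Handing in.

```bash
python3 -c "
from plant import bot
print(bot.close_job())"
```

```text
the job is handed in; nothing more can be done
None
```

The job is handed in: the vase stands upright on clear bench beyond the hasp's reach, the pump head was pressed to its stop twice and released fully each time, and the hasp is back home in its catch (about 24 s of the 69 s used).

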